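# Clear the corner jig and hold the set square home

## Robot

A 6-joint arm with a two-finger parallel gripper is mounted at the origin on a cart in front of the work surface, level with it; the furniture and walls round the work are solid. World frame = base frame: x ahead of the robot, y to its left, z up, the work surface at z = 0. Lengths are in m, angles in rad, forces in N, time in s.
With the tool pointing down it reaches from about 0.425 to 0.95 m from the base axis. Payload 3.5 kg.
Tool frame: the origin (TCP) lies at the very end of the fingers, on their centre line; the grasp point (between the pads) lies 19 mm behind it; z points along the fingers, y is the line along which they close (so a half turn about z gives the same grasp; the last joint's range is limited). The gripper opens to 85 mm and grips with 20 to 120 N. Pads are 22 mm wide; open, the fingers measure 114 mm over their backs; the gripper's body (76 mm by 85 mm) begins 54 mm behind the grasp point. The pads swing forward as they close: fully open they stand 13 mm farther back than shut.
Start: joints at [-1.496, 0.286, 1.577, -0, 1.279, -0.15], TCP at [0.15, -0.658, 0.231] pointing down, gripper open.
Joint ranges: [-2.77, 2.77], [-0.9, 2.22], [0.21, 2.48], [-1.53, 4.67], [0.24, 2.81], [-2.84, 2.84]. Speed limits (rad/s): [2.79, 2.79, 3.14, 3.14, 3.14, 3.14].

## Interface

Orientations are given as a unit quaternion [x, y, z, w].
In Python, from rig import sensors, eyes, order gives the robot as it stands.
- The arm moves only by the tool apply_moves, never from a script. Its argument "plan" is a list of rows, each a list of 6 numbers: the shift along the world's x, y, z in units of 0.5 m (1.0 is 0.5 m), then the turn, a rotation vector about the world's x, y, z in units of 1.5 rad (1.0 is 1.5 rad). A call has 1 to 20 rows; each row shifts and turns the commanded pose from where the row before left it; what a row does not reach is not made up. A row lasts 1/10 s, in which the tool goes at most 50 mm and 8.59 degrees, less where a joint would pass 70% of its speed; a pose out of reach is approached as far as the arm can. A call with a number of a shift or a turn outside -1 to 1 is refused whole. A call with a gripper value outside its range is refused whole. "jaw" is the opening, from 0 (shut) to 1 (fully open), set as the call begins (left out, the last holds). The fingers move at their own pace and stop on an object; the grip force is fixed at half the most. Time passes only in rows, so rows that do not move let the fingers close. It gives the time, the measured TCP pose, the force, the opening and the grip force at its end, in the units of the state.
- sensors.get_obs(): the state, without advancing time (a new reading comes with each control period).
- eyes.camera(name): name is "scene" or "top" or "wrist"; returns (picture, depth): 480x640x3 uint8, red, green, blue; 480x640 float32, m along the optical axis (not along the pixel's ray), 0 where there is no reading.
- eyes.camera_info(name): a dict with "intrinsics" (3x3 intrinsics, pixels), "dist_coeffs" ([k1, k2, p1, p2, k3] as OpenCV has them; the pictures are not rectified), "cam_to_world" (4x4, takes a point from camera to world coordinates); the wrist camera has in their place "mount" (4x4, takes a point from camera to tool coordinates, whose origin is the TCP and whose axes are the flange's). Camera axes: x right, y up, looking along -z (the intrinsics and any distortion apply to the point x, -y, -z); pixel columns grow to the right and rows downward; lengths in m; the calibration is good to about 2 mm. A picture is of the moment at which its call begins: read the wrist's pose just before it. camera_info takes no time and is no camera call.
- order.close_job(): hands the job in; it is judged then, once.
The state is a dict: "clock": time; "joint_positions": joint angles; "qd": joint speeds; "joint_torque": joint torques, N m; "position": TCP position; "tcp_rot": TCP orientation; "contact_force": force on the tool from outside, world axes, zero at the start; "torque": the same for the moment, N m; "grip_width": opening from 0.0 (shut) to 1.0 (fully open); "gripper_force": force on a finger pad.
Only numpy, scipy, OpenCV 4.12 (cv2) and the standard library are available. Lean on these libraries where they do the work, as an engineer would, in place of code of your own. Each camera call takes 0.05 s, during which the arm holds its last target. There are 200 camera calls.

## Task

A push-in fitting has been left lying in the corner jig: first put it into the white cup beside the jig, which must stay standing. Then take the aluminium set square by its upright post, lay it flat on the jig's base plate and push its right-angled corner into the inside corner of the two rails until both outer edges lie flush against both rails; do not let go: finish while holding the post and pressing the square firmly into both rails at once. Leave the other things on the table (tape roll, seal block, oil bottle, nest cylinder) where they are.

Things in the scene. Friction and masses are not known exactly. Their poses are not given: they have to be found in the camera images.
- jig: Corner jig, fixed to the table: flat grey base plate 190 x 190 x 8 mm (top 8 mm above the table) with two low aluminium rails along its +x edge (end_rail) and +y edge (side_rail); the other two edges are open. Origin: centre of the plate's underside, z up. The rails' inner faces are the planes x = 77 mm and y = 77 mm.
- end_rail: Aluminium rail on the jig along its +x edge, 14 mm thick (x 77 to 91 mm), 160 mm long (y -95 to 65 mm), top 22 mm above the table, 14 mm above the plate. Its origin and axes are those of the jig.
- side_rail: Aluminium rail on the jig along its +y edge, 14 mm thick (y 77 to 91 mm), 160 mm long (x -95 to 65 mm), top 22 mm above the table, 14 mm above the plate. Its origin and axes are those of the jig. The two rails leave a 12 mm relief at the corner.
- jig_corner (a point): Point on the top of the jig's base plate where the planes of the two rails' inner faces meet (jig frame 77, 77, 8 mm); axes as the jig's.
- set_square: Loose 0.25-0.5 kg aluminium set square: flat triangular frame 16 mm thick, two legs 140 x 28 mm, with an upright 24 x 24 mm steel grip post, top 60 mm above the underside, faces parallel to the legs. Origin: post axis at the underside; z up. Outer edges: planes x = 46 and y = 46 mm, each running to -94 mm; slanted side towards -x, -y. Home in the jig, its axes are parallel to the jig's.
- square_corner (a point): The right-angled outer corner of the set square at its underside (set_square frame 46, 46, 0 mm); axes as the square's.
- fitting: Push-in fitting (brass and black with a coloured collar), 12 mm wide (x) x 32 mm long (y) x 14 mm high, lying on the jig's base plate in the way of the square. Origin: centre of its underside as it lies, y along its length.
- cup: Milky white plastic cup standing on the table to the right of the jig and beyond the set square (not the one at the far right end of the table), open at the top, 67 mm across the rim, 56 mm across the foot, 52 mm high, walls about 3 mm, floor 2 mm, 0.1 kg. Origin: centre of its underside, z up.
- tape_roll: Bystander: roll of white tape, 53 mm across, 14 mm high, lying flat. Origin under its centre.
- seal_block: Bystander: aluminium test block 44 x 50 x 18 mm. Origin under its centre.
- oil: Bystander: oil bottle with a red spout, 41 mm across, 125 mm high. Origin under its centre.
- spare_nest: Bystander: aluminium nest cylinder 47 mm across, 51 mm high, with a small brass stub on its side. Origin at its underside.
Mind the look-alikes: they are no part of the job. Leave any pink look-alike of the cup alone.

How it is judged:
By the outcome, as a careful person would: the job done as asked, in the order asked, and still so for the second after the job is handed in, while the arm keeps its last pose, push and grip.
It also fails if it takes over 58 s, if anything falls off the work surface, if the arm or the gripper's body presses on something with over 40 N, if the wrist force passes 120 N, or if a joint passes its speed limit or range.

## Working session

There is one attempt and no reset: what is moved stays moved. The work goes in short steps, Python scripts to look and compute and a tool call to move; the robot and the scene stay as the last step left them, time stands still between calls to the robot, and variables do not carry over. Pictures are saved under pics/ and viewed, at most 11 in all, crops included, and the job is handed in when it is done.

Besides the shell and the picture viewer there is one more tool, called by a JSON object that holds its "api" and its "payload", one argument or row to a line. apply_moves: Moves the arm, as the interface text tells. Shifts and turns lie within -1 to 1; 1 stands for 0.5 m of shift or 1.5 rad of turn. Its arguments: {"type":"object","properties":{"plan":{"type":"array"},"jaw":{"type":"number"}},"required":["plan"]}

```bash
ls; mkdir -p pics
cat > h.py <<'E'
import numpy as np, cv2
from rig import sensors, eyes, order
from scipy.spatial.transform import Rotation as R
def snap(n):
    o=sensors.get_obs(); im,d=eyes.camera(n); i=eyes.camera_info(n)
    if n=="wrist":
        T=np.eye(4);T[:3,:3]=R.from_quat(o["tcp_rot"]).as_matrix();T[:3,3]=o["position"];T=T@np.array(i["mount"])
    else: T=np.array(i["cam_to_world"])
    return im,d,np.array(i["intrinsics"],float),np.array(i["dist_coeffs"],float),T
def ray(uv,K,D,T):
    p=cv2.undistortPoints(np.array(uv,float).reshape(-1,1,2),K,D).reshape(-1,2)
    return T[:3,3],np.c_[p[:,0],-p[:,1],-np.ones(len(p))]@T[:3,:3].T
def plane(uv,z,K,D,T):
    c,r=ray(uv,K,D,T); return c+r*((z-c[2])/r[:,2])[:,None]
def depthpt(uv,d,K,D,T):
    c,r=ray(uv,K,D,T); return c+r*np.array([d[int(v),int(u)] for u,v in uv])[:,None]
def save(n,im): cv2.imwrite("pics/"+n+".png",im[:,:,::-1])
def load(n):
    a=np.load(n+".npz"); return a["im"],a["d"],a["K"],a["D"],a["T"]
def snapsave(n,f):
    s=snap(n); np.savez(f,**dict(zip(["im","d","K","D","T"],s))); save(f,s[0]); return s
E
python3 - <<'E'
from h import *
for n in("scene","top"):
    s=snapsave(n,n); print(n,s[4].round(3).tolist(),(s[1]>0).mean())
o=sensors.get_obs(); print(o["clock"],o["tcp_rot"],o["contact_force"])
E
```

```text
pics
scene [[-0.895, 0.234, -0.379, 0.13], [-0.446, -0.485, 0.753, 0.731], [-0.008, 0.843, 0.538, 0.654], [0.0, 0.0, 0.0, 1.0]] 0.98869140625
top [[-0.014, 0.994, -0.107, 0.432], [-1.0, -0.013, 0.012, -0.096], [0.011, 0.107, 0.994, 1.191], [0.0, 0.0, 0.0, 1.0]] 0.9957779947916666
0.1 [ 9.93689716e-01  1.12158429e-01  3.66714820e-05 -1.11084353e-03] [0.46948853 0.0549473  0.24917494]
```

View pics/top.png

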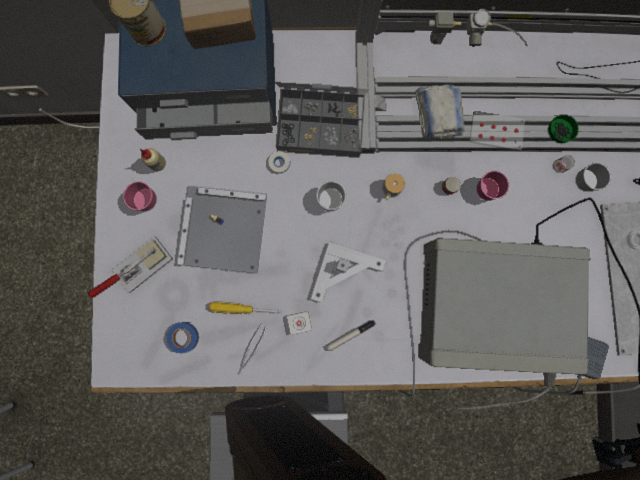

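View pics/scene.png

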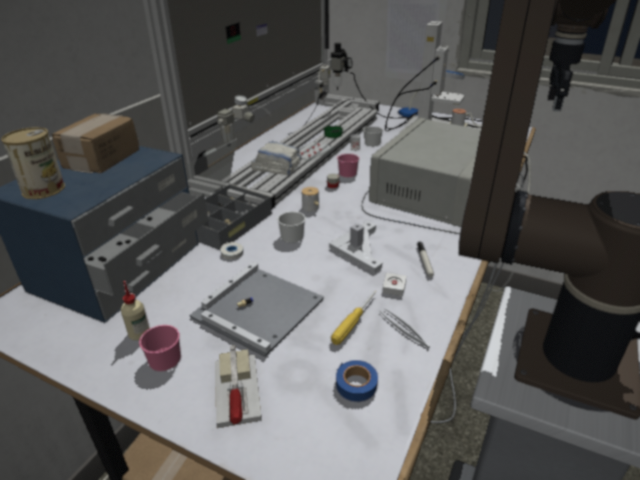

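Top picture: the jig is at (222,230), with its rail corner upper left at about (187,187), and the fitting at (216,218). The set square's post is at (343,267) and its right angle at (330,246).
Cup candidates: milky grey (330,196), grey at the far right (593,177), pink (139,197), pink (493,186). I choose (330,196), which is right of the jig and beyond the square. For the fitting, the only candidate on the plate is (216,218). The orange/brass thing at (395,184) is the nest.

Run:
```python
from h import *
im,d,K,D,T=load("top")
save("crop1",cv2.resize(im[150:310,170:400],None,fx=3.4,fy=3.4,interpolation=cv2.INTER_CUBIC))
# height map from depth
vv,uu=np.mgrid[150:310,170:400]; uv=np.c_[uu.ravel(),vv.ravel()]
P=depthpt(uv,d,K,D,T)
def reg(u0,u1,v0,v1,z0,z1):
    m=(uv[:,0]>=u0)&(uv[:,0]<=u1)&(uv[:,1]>=v0)&(uv[:,1]<=v1)&(P[:,2]>z0)&(P[:,2]<z1); return P[m],uv[m]
for n,a in dict(plate=(195,255,205,262,-1,1),table=(270,300,200,260,-1,1),fit=(205,228,208,228,.013,.1),cup=(312,348,178,214,.04,.1),post=(325,360,250,285,.04,.1),sq=(305,390,238,305,.01,.03),rails=(172,272,180,275,.0165,.04)).items():
    p,q=reg(*a)
    if len(p): print(n,len(p),p.mean(0).round(4),"med z",np.median(p[:,2]).round(4),"min",p.min(0).round(3),"max",p.max(0).round(3))
im2,d2,K2,D2,T2=load("scene")
for n,q in dict(cuprim=(291,220),post=(357,228),fit=(244,303),plate=(270,310)).items():
    print("scene",n,depthpt([q],d2,K2,D2,T2).round(4))
# plate mask
g=cv2.cvtColor(im,cv2.COLOR_RGB2GRAY); print(g[240,220],g[240,280],im[195,230])
```

```text
plate 3520 [0.5684 0.1214 0.0067] med z 0.0066 min [ 0.5    0.05  -0.002] max [0.638 0.194 0.024]
table 1885 [ 0.5758 -0.0198 -0.0022] med z -0.0022 min [ 0.504 -0.056 -0.01 ] max [0.649 0.016 0.006]
fit 63 [0.6012 0.1385 0.0182] med z 0.0182 min [0.59  0.12  0.013] max [0.614 0.155 0.024]
cup 139 [ 0.6542 -0.1295  0.049 ] med z 0.0498 min [ 0.614 -0.161  0.04 ] max [ 0.682 -0.097  0.057]
post 119 [ 0.4862 -0.1515  0.0581] med z 0.0584 min [ 0.472 -0.165  0.041] max [ 0.499 -0.138  0.064]
sq 1571 [ 0.4849 -0.1526  0.0147] med z 0.0147 min [ 0.407 -0.254  0.01 ] max [ 0.544 -0.08   0.027]
rails 811 [0.6163 0.1571 0.0205] med z 0.0205 min [0.497 0.025 0.017] max [0.676 0.229 0.028]
scene cuprim [[ 0.6667 -0.1532  0.031 ]]
scene post [[ 0.4857 -0.1413  0.0639]]
scene fit [[0.6019 0.1475 0.0211]]
scene plate [[0.5514 0.1333 0.0113]]
113 154 [134 133 135]
```

View pics/crop1.png

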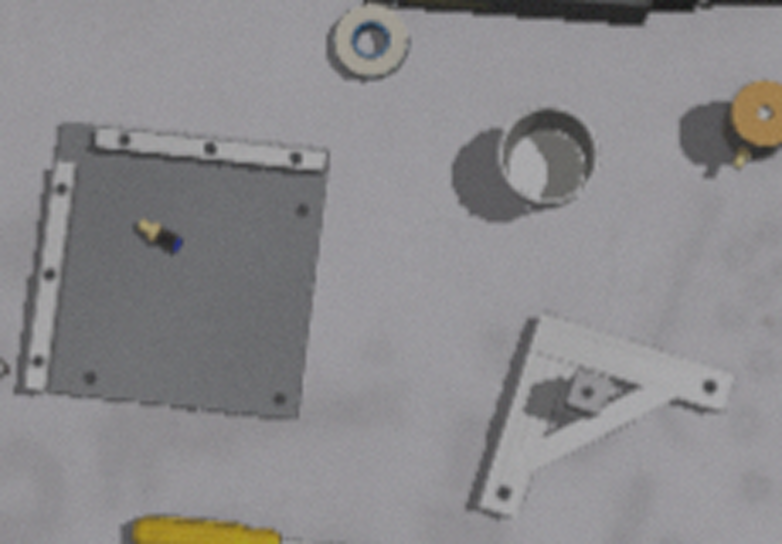

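The crop confirms the choice: cup rim at crop (547,157), fitting at crop (158,236) with the brass end upper left and the blue end lower right, and the post at (590,392). I move over the jig for a close look.

{"api": "apply_moves", "payload": {
  "plan": [
    [0,0,0.07,0,0,0],
    [0,0,0.07,0,0,0],
    [0.0456,0.0842,0,0,0,0.0327],
    [0.0456,0.0842,0,0,0,0.0327],
    [0.0456,0.0842,0,0,0,0.0327],
    [0.0456,0.0842,0,0,0,0.0327],
    [0.0456,0.0842,0,0,0,0.0327],
    [0.0456,0.0842,0,0,0,0.0327],
    [0.0456,0.0842,0,0,0,0.0327],
    [0.0456,0.0842,0,0,0,0.0327],
    [0.0456,0.0842,0,0,0,0.0327],
    [0.0456,0.0842,0,0,0,0.0327],
    [0.0456,0.0842,0,0,0,0.0327],
    [0.0456,0.0842,0,0,0,0.0327],
    [0.0456,0.0842,0,0,0,0.0327],
    [0.0456,0.0842,0,0,0,0.0327],
    [0.0456,0.0842,0,0,0,0.0327],
    [0.0456,0.0842,0,0,0,0.0327],
    [0.0456,0.0842,0,0,0,0.0327],
    [0.0456,0.0842,0,0,0,0.0327]
  ],
  "jaw": 0.4
}}

```text
clock: 2.1
position: [0.5612, 0.1018, 0.3008]
tcp_rot: [0.85, 0.527, -0.0, -0.0]
contact_force: [0.3, -0.3, 0.6]
grip_width: 0.404
gripper_force: 0.0
```

Run:
```python
from h import *
print(np.array(eyes.camera_info("wrist")["mount"]).round(3).tolist())
o=sensors.get_obs(); print(o["clock"],o["position"],o["tcp_rot"],o["joint_positions"],o["grip_width"])
s=snapsave("wrist","w1"); print(s[4].round(3)[:3].tolist(), s[2][0,0])
```

```text
[[0.001, 0.95, 0.312, 0.08], [1.0, -0.001, 0.001, 0.001], [0.002, 0.312, -0.95, -0.143], [0.0, 0.0, 0.0, 1.0]]
2.1 [0.5612384  0.1018456  0.30083975] [ 8.49873400e-01  5.26986820e-01 -3.01220806e-04 -7.35860110e-05] [ 1.76955628e-03  9.88769374e-03  1.75949249e+00 -1.95170670e-04
  1.37280237e+00  4.62501858e-01] 0.4041816505408998
[[0.896, 0.421, 0.14, 0.598], [-0.444, 0.852, 0.279, 0.173], [-0.002, -0.312, 0.95, 0.444]] 384.4819409378488
```

View pics/w1.png

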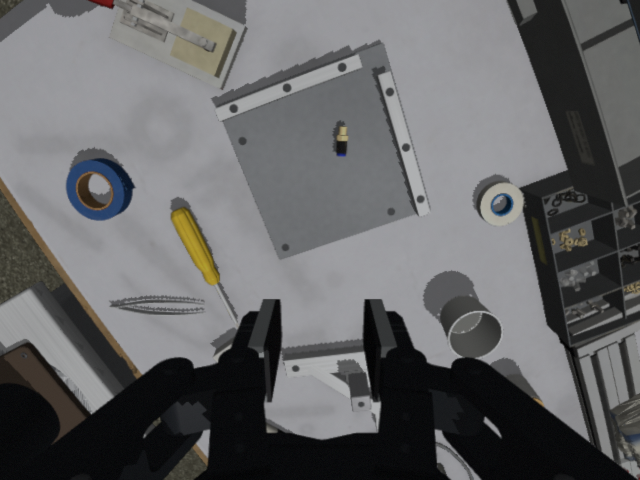

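The wrist picture shows the fitting at (342,140), its length nearly along the image's vertical so the yaw suits. The rails run (222,108)-(358,64) and (385,75)-(423,213), and the cup rim is at (473,334).

```bash
cat > m.py <<'E'
from h import *
def rails(s,box,thr,zr=.022):
    im,d,K,D,T=s; u0,u1,v0,v1=box
    g=cv2.cvtColor(im,cv2.COLOR_RGB2GRAY); return g
def rectw(mask,z,s):
    c=max(cv2.findContours(mask.astype(np.uint8),0,1)[0],key=cv2.contourArea).reshape(-1,2)
    P=plane(c,z,*s[2:])[:,:2]
    r=cv2.minAreaRect((P*1000).astype(np.float32)); b=cv2.boxPoints(r)
    e=b[1]-b[0],b[2]-b[1]; L=max(e,key=np.linalg.norm); a=np.degrees(np.arctan2(L[1],L[0]))
    return np.round(r[0],1),np.round(sorted(r[1]),1),round(float((a+180)%180),2)
E
python3 - <<'E'
from m import *
s=load("w1"); im,d,K,D,T=s
hsv=cv2.cvtColor(im,cv2.COLOR_RGB2HSV); g=cv2.cvtColor(im,cv2.COLOR_RGB2GRAY)
print("plate/table/rail gray",np.median(g[170:200,280:320]),np.median(g[230:260,330:360]),g[93,290],g[75,320])
def box(m,u0,u1,v0,v1):
    o=np.zeros_like(m); o[v0:v1,u0:u1]=m[v0:v1,u0:u1]; return o
fm=box(((hsv[...,1]>70)|(g<50)),325,362,112,165)
print("fit z=.015",rectw(fm,.015,s), "z=.022",rectw(fm,.022,s), fm.sum())
pl=np.median(g[170:200,280:320])
vv,uu=np.mgrid[40:265,200:440]; uv=np.c_[uu.ravel(),vv.ravel()]
Z=np.zeros(g.shape); Z[40:265,200:440]=depthpt(uv,d,K,D,T)[:,2].reshape(225,240)
for n,b in dict(side=(210,366,50,122),end=(374,432,65,220)).items():
    m=box((g>pl+18)&(Z>.014),*b); print(n,m.sum(),rectw(m,.022,s))
pm=box(((abs(g-pl)<14)&(Z>0.002)),205,435,35,262)
print("plate h",np.median(Z[170:200,280:320]),"rail h",np.median(Z[100:200][:, 374:432][g[100:200,374:432]>pl+18]), "fit h",np.percentile(Z[125:150,338:347],90))
# cup from w1: rim by depth height
vv,uu=np.mgrid[290:370,430:515]; uv=np.c_[uu.ravel(),vv.ravel()]
P=depthpt(uv,d,K,D,T); k=P[:,2]>.043; Q=P[k,:2]
(c,r)=cv2.minEnclosingCircle((Q*1000).astype(np.float32)); print("cup",c,r,np.percentile(P[k,2],95))
# rim triangulated vs top
t=load("top"); vv,uu=np.mgrid[178:215,312:349]; uv=np.c_[uu.ravel(),vv.ravel()]
P=depthpt(uv,*t[1:]); k=P[:,2]>.04; print("cup top",cv2.minEnclosingCircle((P[k,:2]*1000).astype(np.float32)))
# two-view height of fitting
fmT=np.zeros(t[0].shape[:2],bool); h=cv2.cvtColor(t[0],cv2.COLOR_RGB2HSV); fmT[208:230,205:228]=(h[208:230,205:228,1]>70)|(h[208:230,205:228,2]<60)
p1=np.argwhere(fm).mean(0)[::-1]; p2=np.argwhere(fmT).mean(0)[::-1]
c1,r1=ray([p1],K,D,T); c2,r2=ray([p2],*t[2:])
A=np.c_[r1[0],-r2[0]]; x=np.linalg.lstsq(A,c2-c1,rcond=None)[0]; print("tri",c1+x[0]*r1[0],c2+x[1]*r2[0])
E
```

```text
plate/table/rail gray 113.0 156.0 147 165
fit z=.015 (array([603.9, 140.8]), array([11.5, 31.4]), 57.78) z=.022 (array([603.8, 141.4]), array([11.3, 30.9]), 57.78) 267
side 2153 (array([577. , 215.7]), array([ 14.4, 159.8]), 172.91)
end 1682 (array([663.8, 105.8]), array([ 13.5, 158.8]), 83.13)
plate h 0.00827671314810599 rail h 0.0004538723345712259 fit h 0.021991308298630052
cup (628.65869140625, 6.526390075683594) 169.73904418945312 0.3542209520065799
cup top ((556.7200927734375, -113.74571228027344), 126.0755844116211)
tri [0.60362988 0.13978934 0.00944614] [0.60221556 0.14045352 0.00937515]
```

{"api": "apply_moves", "payload": {
  "plan": [
    [0.0107,0.0098,-0.0625,0,0,-0.0084],
    [0.0107,0.0098,-0.0625,0,0,-0.0084],
    [0.0107,0.0098,-0.0625,0,0,-0.0084],
    [0.0107,0.0098,-0.0625,0,0,-0.0084],
    [0.0107,0.0098,-0.0625,0,0,-0.0084],
    [0.0107,0.0098,-0.0625,0,0,-0.0084],
    [0.0107,0.0098,-0.0625,0,0,-0.0084],
    [0.0107,0.0098,-0.0625,0,0,-0.0084],
    [0,0,0,0,0,0],
    [0,0,-0.02,0,0,0],
    [0,0,-0.02,0,0,0],
    [0,0,-0.02,0,0,0],
    [0,0,-0.01,0,0,0],
    [0,0,-0.008,0,0,0],
    [0,0,0,0,0,0]
  ]
}}

```text
clock: 3.65
position: [0.6034, 0.1389, 0.0119]
tcp_rot: [0.876, 0.482, -0.0, -0.0]
contact_force: [-0.9, 0.3, 0.1]
grip_width: 0.401
gripper_force: 0.0
```

Run:
```python
from h import *
s=snapsave("wrist","w2")
save("w2c",s[0][180:480,120:520])
```

```text
(no output)
```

View pics/w2c.png

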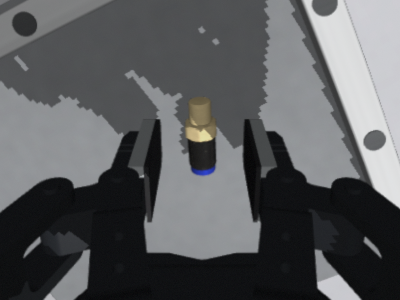

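The fitting lies centred between the open pads at crop (201,137). Closing.

{"api": "apply_moves", "payload": {
  "plan": [
    [0,0,0,0,0,0],
    [0,0,0,0,0,0],
    [0,0,0,0,0,0],
    [0,0,0,0,0,0],
    [0,0,0,0,0,0],
    [0,0,0,0,0,0]
  ],
  "jaw": 0
}}

```text
clock: 4.3
position: [0.6043, 0.139, 0.0131]
tcp_rot: [0.876, 0.482, 0.001, 0.0]
contact_force: [-0.6, 0.9, 4.4]
grip_width: 0.122
gripper_force: 61.1
```

{"api": "apply_moves", "payload": {
  "plan": [
    [0,0,0.02,0,0,0],
    [0,0,0.06,0,0,0],
    [0,0,0.08,0,0,0],
    [0,0,0.08,0,0,0],
    [0,0,0.06,0,0,0],
    [0,0,0,0,0,0]
  ]
}}

```text
clock: 4.9
position: [0.6068, 0.1393, 0.1687]
tcp_rot: [0.876, 0.483, 0.005, 0.002]
contact_force: [0.4, -0.5, -0.3]
grip_width: 0.119
gripper_force: 60.6
```

Run:
```python
from m import *
s=snapsave("wrist","w3"); t=snapsave("top","top2")
w=load("w1"); t=load("top"); 
for n,q,(u0,u1,v0,v1) in (("w1",w,(430,515,290,370)),("top",t,(312,349,178,215))):
    vv,uu=np.mgrid[v0:v1,u0:u1]; uv=np.c_[uu.ravel(),vv.ravel()]; P=depthpt(uv,*q[1:])
    k=(P[:,2]>.044)&(P[:,2]<.058)&(np.hypot(P[:,0]-.648,P[:,1]+.129)<.05)
    Q=P[k]; print(n,k.sum(),np.round(cv2.minEnclosingCircle((Q[:,:2]*1000).astype(np.float32))[0],1),cv2.minEnclosingCircle((Q[:,:2]*1000).astype(np.float32))[1],np.percentile(Q[:,2],[50,95]))
# set square / post from top depth
vv,uu=np.mgrid[235:310,300:392]; uv=np.c_[uu.ravel(),vv.ravel()]; P=depthpt(uv,*t[1:])
g=cv2.cvtColor(t[0],cv2.COLOR_RGB2GRAY)
k=(P[:,2]>.05)&(P[:,2]<.07); r=cv2.minAreaRect((P[k,:2]*1000).astype(np.float32)); print("post",k.sum(),r,np.median(P[k,2]))
from scipy.optimize import minimize
m=np.zeros(g.shape,np.uint8); m[235:310,300:392]=((P[:,2]>.008)&(P[:,2]<.03)).reshape(75,92)
c=max(cv2.findContours(m,0,1)[0],key=cv2.contourArea)
tri=cv2.minEnclosingTriangle(c)[1].reshape(-1,2); print("tri px",tri.round(1).tolist(), (plane(tri,.016,*t[2:])[:,:2]*1000).round(1).tolist())
im=s[0]; print("fitting-in-hand coloured px",int((cv2.cvtColor(im,cv2.COLOR_RGB2HSV)[250:400,260:380,1]>90).sum()))
```

```text
w1 689 [ 651.1 -127.3] 34.51756286621094 [0.05083399 0.05312199]
top 121 [ 647.6 -129.3] 34.01134490966797 [0.05044042 0.05372096]
post 115 ((486.7287292480469, -151.90414428710938), (24.01917266845703, 23.892791748046875), 71.447998046875) 0.05844109301122424
tri px [[329.1000061035156, 241.6999969482422], [306.70001220703125, 308.8999938964844], [396.6000061035156, 262.5]] [[544.7, -123.7], [389.9, -69.7], [494.0, -280.2]]
fitting-in-hand coloured px 496
```

View pics/w3.png

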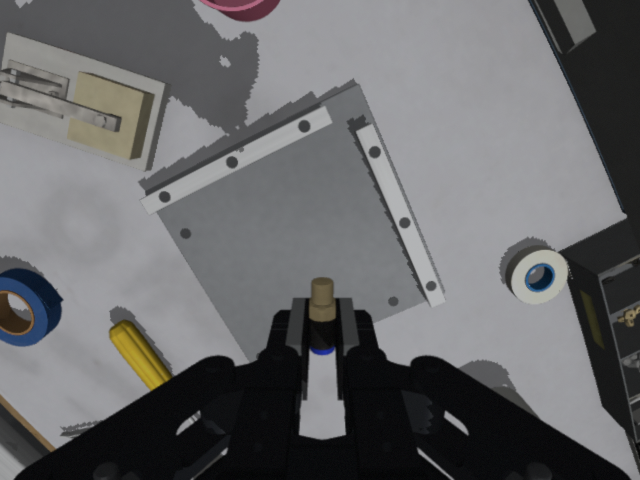

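The fitting is in the fingers at (322,315) and the plate is empty. To the cup.

{"api": "apply_moves", "payload": {
  "plan": [
    [0.012,-0.077,0,0,0,0],
    [0.012,-0.077,0,0,0,0],
    [0.012,-0.077,0,0,0,0],
    [0.012,-0.077,0,0,0,0],
    [0.012,-0.077,0,0,0,0],
    [0.012,-0.077,0,0,0,0],
    [0.012,-0.077,0,0,0,0],
    [0,0,0,0,0,0],
    [0,0,-0.04,0,0,0],
    [0,0,-0.05,0,0,0],
    [0,0,-0.04,0,0,0],
    [0,0,0,0,0,0],
    [0,0,0,0,0,0]
  ]
}}

```text
clock: 6.3
position: [0.6445, -0.1295, 0.0955]
tcp_rot: [0.876, 0.483, -0.001, -0.002]
contact_force: [-0.6, -1.0, 1.2]
grip_width: 0.121
gripper_force: 60.6
```

Run:
```python
from h import *
s=snapsave("wrist","w4"); t=snapsave("top","top3")
save("w4c",np.hstack([s[0][200:480,170:490],cv2.resize(t[0][150:240,270:390],None,fx=3,fy=3)[:280].copy() if 0 else cv2.resize(t[0][160:240,290:380],(315,280))]))
```

```text
(no output)
```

View pics/w4c.png

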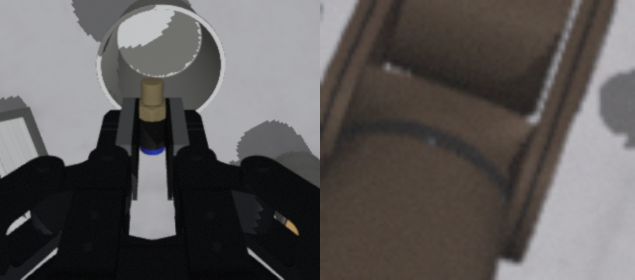

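The left part shows the cup rim ahead of the held fitting: left (267,263), right (394,265), top (330,208) in the full picture. The right part is covered by the arm. I work out the rim centre and the shift to it.

Run:
```python
from h import *
w=load("w4"); P=plane([(267,263),(394,265),(330,208),(322,292)],.052,*w[2:])
o=sensors.get_obs(); print(P.round(4).tolist(),o["position"])
A=np.c_[2*P[:3,:2],np.ones(3)]; x=np.linalg.solve(A,(P[:3,:2]**2).sum(1)); print("centre",x[:2],"r",np.sqrt(x[2]+x[:2]@x[:2]),"shift u",(x[:2]-o["position"][:2])/.5)
d=w[1]; vv,uu=np.mgrid[200:310,255:410]; uv=np.c_[uu.ravel(),vv.ravel()]; Q=depthpt(uv,*w[1:]); k=(abs(Q[:,2]-.051)<.004)&(np.hypot(*(Q[:,:2]-x[:2]).T)<.045)
print(cv2.minEnclosingCircle((Q[k,:2]*1000).astype(np.float32)),np.percentile(Q[k,2],95))
```

```text
[[0.6244, -0.1082, 0.052], [0.6799, -0.1444, 0.052], [0.6677, -0.1008, 0.052], [0.6398, -0.1375, 0.052]] [ 0.64619519 -0.1302633   0.09816806]
centre [ 0.65027534 -0.12917193] r 0.03330610430518049 shift u [0.00816028 0.00218273]
((651.4500122070312, -127.53186798095703), 33.93013000488281) 0.05340164194827047
```

{"api": "apply_moves", "payload": {
  "plan": [
    [0.008,0.003,0,0,0,0],
    [0,0,-0.03,0,0,0],
    [0,0,-0.03,0,0,0],
    [0,0,-0.025,0,0,0],
    [0,0,-0.017,0,0,0],
    [0,0,0,0,0,0],
    [0,0,0,0,0,0]
  ]
}}

```text
clock: 7.1
position: [0.6496, -0.129, 0.0459]
tcp_rot: [0.876, 0.482, -0.0, -0.0]
contact_force: [-0.5, 0.7, -0.6]
grip_width: 0.123
gripper_force: 60.6
```

{"api": "apply_moves", "payload": {
  "plan": [
    [0,0,0,0,0,0],
    [0,0,0,0,0,0],
    [0,0,0,0,0,0],
    [0,0,0,0,0,0]
  ],
  "jaw": 0.23
}}

```text
clock: 7.5
position: [0.65, -0.1291, 0.0469]
tcp_rot: [0.876, 0.482, 0.0, 0.0]
contact_force: [-0.1, -0.2, -0.1]
grip_width: 0.23
gripper_force: 0.0
```

{"api": "apply_moves", "payload": {
  "plan": [
    [0,0,0.02,0,0,0],
    [0,0,0.04,0,0,0],
    [0,0,0.06,0,0,0],
    [0,0,0.08,0,0,0],
    [-0.06,0,0.06,0,0,0],
    [-0.06,-0.01,0,0,0,0],
    [-0.06,-0.01,0,0,0,0],
    [0,0,0,0,0,0],
    [0,0,0,0,0,0]
  ]
}}

```text
clock: 8.4
position: [0.5598, -0.1392, 0.1773]
tcp_rot: [0.876, 0.482, 0.001, 0.001]
contact_force: [0.1, 0.5, -0.1]
grip_width: 0.23
gripper_force: 0.0
```

Run:
```python
from h import *
o=sensors.get_obs(); print(o["position"],o["joint_positions"])
s=snapsave("wrist","w5")
```

```text
[ 0.55976039 -0.13916747  0.17732523] [-4.19617047e-01  1.21478765e-01  1.87157022e+00  2.57021618e-04
  1.14677926e+00  1.44861179e-01]
```

View pics/w5.png

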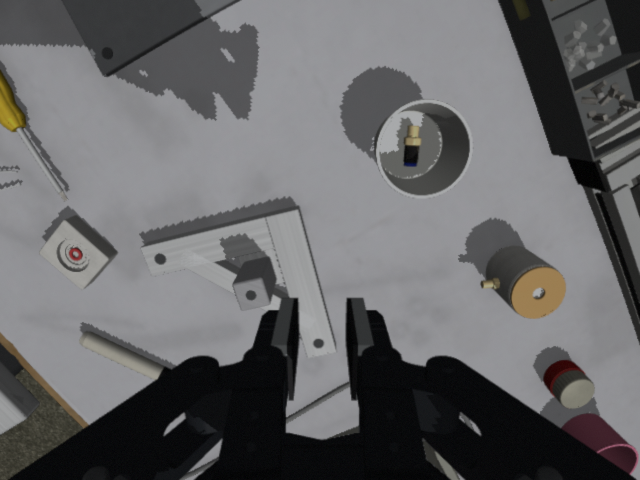

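The cup stands at (423,148) with the fitting in it. The square's post top is at (251,293).

Run:
```python
from m import *
w=load("w5"); vv,uu=np.mgrid[240:320,215:285]; uv=np.c_[uu.ravel(),vv.ravel()]; P=depthpt(uv,*w[1:])
k=(P[:,2]>.055)&(P[:,2]<.066); r=cv2.minAreaRect((P[k,:2]*1000).astype(np.float32)); print(k.sum(),r,np.median(P[k,2]))
m=np.zeros((480,640),np.uint8); m[240:320,215:285]=k.reshape(80,70); print(rectw(m,.060,w))
# two-view height of the post top
t=load("top"); v2,u2=np.mgrid[235:310,300:392]; uv2=np.c_[u2.ravel(),v2.ravel()]; Q=depthpt(uv2,*t[1:]); k2=(Q[:,2]>.05)&(Q[:,2]<.07)
c1,r1=ray([uv[k].mean(0)],*w[2:]); c2,r2=ray([uv2[k2].mean(0)],*t[2:])
x=np.linalg.lstsq(np.c_[r1[0],-r2[0]],c2-c1,rcond=None)[0]; print("tri",c1+x[0]*r1[0],c2+x[1]*r2[0])
# outer edge of the -y leg and -x leg in w5 at z=.016
print((plane([(298,207),(335,352),(141,247)],.016,*w[2:])*1000).round(1).tolist())
```

```text
1002 ((490.5411682128906, -150.37142944335938), (24.53989028930664, 24.526187896728516), 70.42729949951172) 0.060249576372011476
(array([ 491.5, -149.6]), array([25.2, 25.5]), 71.71)
tri [ 0.48710536 -0.15254816  0.04969438] [ 0.4869399  -0.15223214  0.04967079]
[[549.2, -120.7, 16.0], [502.5, -253.4, 16.0], [416.8, -77.6, 16.0]]
```

{"api": "apply_moves", "payload": {
  "plan": [
    [-0.035,-0.006,0,0,0,0.04],
    [-0.035,-0.006,0,0,0,0.04],
    [-0.035,-0.006,0,0,0,0.04],
    [-0.035,-0.005,0,0,0,0.04],
    [0,0,-0.05,0,0,0],
    [0,0,-0.05,0,0,0],
    [0,0,0,0,0,0],
    [0,0,0,0,0,0]
  ],
  "jaw": 0.65
}}

```text
clock: 9.25
position: [0.4904, -0.1505, 0.1265]
tcp_rot: [0.812, 0.584, -0.0, -0.0]
contact_force: [-0.3, -0.5, 0.4]
grip_width: 0.652
gripper_force: 0.0
```

{"api": "apply_moves", "payload": {
  "plan": [
    [0,0,-0.06,0,0,0],
    [0,0,-0.06,0,0,0],
    [0,0,-0.05,0,0,0],
    [0,0,-0.04,0,0,0],
    [0,0,0,0,0,0],
    [0,0,0,0,0,0]
  ]
}}

```text
clock: 9.85
position: [0.4911, -0.1511, 0.0227]
tcp_rot: [0.812, 0.584, 0.0, 0.001]
contact_force: [0.5, -0.3, -0.6]
grip_width: 0.651
gripper_force: 0.0
```

{"api": "apply_moves", "payload": {
  "plan": [
    [0,0,0,0,0,0],
    [0,0,0,0,0,0],
    [0,0,0,0,0,0],
    [0,0,0,0,0,0],
    [0,0,0,0,0,0],
    [0,0,0,0,0,0],
    [0,0,0,0,0,0]
  ],
  "jaw": 0
}}

```text
clock: 10.55
position: [0.4909, -0.1511, 0.0232]
tcp_rot: [0.812, 0.584, 0.001, 0.001]
contact_force: [-0.2, 0.9, 6.1]
grip_width: 0.275
gripper_force: 61.2
```

{"api": "apply_moves", "payload": {
  "plan": [
    [0,0,0.02,0,0,0],
    [0,0,0.04,0,0,0],
    [0,0,0.06,0,0,0],
    [0.028,0.082,0,0,0,0.0193],
    [0.028,0.082,0,0,0,0.0193],
    [0.028,0.082,0,0,0,0.0193],
    [0.028,0.082,0,0,0,0.0193],
    [0.028,0.082,0,0,0,0.0193],
    [0.028,0.082,0,0,0,0.0193],
    [0.028,0.082,0,0,0,0.0193],
    [0,0,0,0,0,0],
    [0,0,0,0,0,0],
    [0,0,0,0,0,0]
  ]
}}

```text
clock: 11.85
position: [0.5866, 0.136, 0.0805]
tcp_rot: [0.749, 0.663, -0.001, -0.001]
contact_force: [-1.4, -0.7, -3.9]
grip_width: 0.273
gripper_force: 60.1
```

Run:
```python
from h import *
o=sensors.get_obs(); print(o["position"],o["contact_force"],o["torque"],np.degrees(R.from_quat(o["tcp_rot"]).as_euler("zyx")))
s=snapsave("wrist","w6")
```

```text
[0.58664463 0.13595595 0.080528  ] [-1.40711097 -0.7259522  -3.91778569] [-0.01062558  0.00413143 -0.00462466] [-8.30304057e+01 -1.18489096e-01  1.79975187e+02]
```

View pics/w6.png

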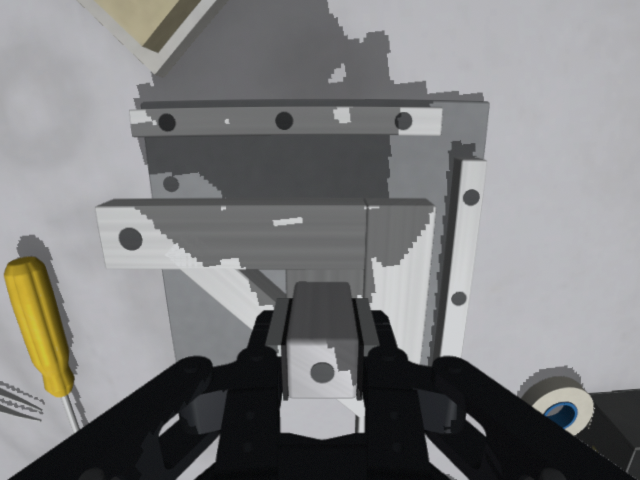

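Held squarely: the square's outer edges run (97,208)-(433,208) and (435,205)-(432,350). The side rail's inner edge is (130,136)-(441,135), the end rail's (455,160)-(440,360).

Run:
```python
from h import *
w=load("w6"); im,d=w[0],w[1]
vv,uu=np.mgrid[90:370,90:500]; uv=np.c_[uu.ravel(),vv.ravel()]; P=depthpt(uv,*w[1:]); Z=P[:,2].reshape(uu.shape)
print("square top z",np.median(Z[130:160,50:250]),"rail z",np.median(Z[25:40,60:280]))
def line(pts,name):
    pts=np.array(pts); vx,vy,x,y=cv2.fitLine((pts*1000).astype(np.float32),cv2.DIST_HUBER,0,.01,.01).ravel()
    print(name,"angle",round(float(np.degrees(np.arctan2(vy,vx))),2),"pt",round(float(x),1),round(float(y),1),len(pts)); return np.array([x,y]),np.array([vx,vy])
def colscan(cols,z0,z1,zp,last):   # extreme row with height in band per column
    q=[]
    for u in cols:
        r=np.where((Z[:,u-90]>z0)&(Z[:,u-90]<z1))[0]
        if len(r): q.append((u,(r[-1]+.5 if last else r[0]-.5)+90))
    return plane(q,zp,*w[2:])[:,:2]
def rowscan(rows,z0,z1,zp,last):
    q=[]
    for v in rows:
        r=np.where((Z[v-90]>z0)&(Z[v-90]<z1))[0]
        if len(r): q.append(((r[-1]+.5 if last else r[0]-.5)+90,v))
    return plane(q,zp,*w[2:])[:,:2]
zs=np.median(Z[130:160,50:250])
a=line(colscan(range(150,430,6),.016,.030,.022,True),"side rail")
b=line(rowscan(range(165,300,5),.016,.030,.022,False),"end rail")
c=line(colscan(range(120,425,6),zs-.004,zs+.004,zs,False),"sq +y edge")
e=line(rowscan(range(215,300,5),zs-.004,zs+.004,zs,True),"sq +x edge")
X=lambda l,m:l[0]+l[1]*np.linalg.solve(np.c_[l[1],-m[1]],m[0]-l[0])[0]
print("rail corner",X(a,b),"sq corner",X(c,e),"diff",X(a,b)-X(c,e))
```

```text
square top z 0.07376537831932552 rail z 0.02246442905024368
side rail angle -6.88 pt 600.3 206.1 47
end rail angle 82.79 pt 660.0 150.4 27
sq +y edge angle -6.81 pt 581.6 184.2 51
sq +x edge angle 83.08 pt 635.8 157.5 17
rail corner [666.07947 198.18636] sq corner [638.2176  177.40947] diff [27.861877 20.776886]
```

{"api": "apply_moves", "payload": {
  "plan": [
    [0,0,-0.03,0,0,0],
    [0,0,-0.03,0,0,0],
    [0,0,-0.02,0,0,0],
    [0,0,-0.012,0,0,0],
    [0,0,-0.004,0,0,0],
    [0,0,0,0,0,0],
    [0,0,0,0,0,0]
  ]
}}

```text
clock: 12.6
position: [0.5882, 0.1366, 0.0339]
tcp_rot: [0.749, 0.663, 0.0, 0.0]
contact_force: [-0.4, 1.0, -4.2]
grip_width: 0.272
gripper_force: 60.0
```

{"api": "apply_moves", "payload": {
  "plan": [
    [0,0,-0.002,0,0,0],
    [0,0,-0.002,0,0,0],
    [0,0,0,0,0,0]
  ]
}}

```text
clock: 12.9
position: [0.5877, 0.1366, 0.0314]
tcp_rot: [0.749, 0.663, 0.0, 0.0]
contact_force: [0.5, 0.1, -3.7]
grip_width: 0.273
gripper_force: 60.0
```

{"api": "apply_moves", "payload": {
  "plan": [
    [0,0,-0.002,0,0,0],
    [0,0,0,0,0,0]
  ]
}}

```text
clock: 13.1
position: [0.5878, 0.1366, 0.0312]
tcp_rot: [0.749, 0.663, -0.0, -0.0]
contact_force: [-3.1, -0.3, 3.0]
grip_width: 0.271
gripper_force: 60.7
```

{"api": "apply_moves", "payload": {
  "plan": [
    [0,0,-0.002,0,0,0],
    [0,0,0,0,0,0]
  ]
}}

```text
clock: 13.3
position: [0.5878, 0.1366, 0.0312]
tcp_rot: [0.749, 0.663, -0.0, -0.0]
contact_force: [-6.9, -0.9, 6.9]
grip_width: 0.271
gripper_force: 61.6
```

{"api": "apply_moves", "payload": {
  "plan": [
    [0.0112,0.0087,0,0,0,0],
    [0.0112,0.0087,0,0,0,0],
    [0.0112,0.0087,0,0,0,0],
    [0.0112,0.0087,0,0,0,0],
    [0,0,0,0,0,0],
    [0,0,0,0,0,0]
  ]
}}

```text
clock: 13.9
position: [0.612, 0.154, 0.0312]
tcp_rot: [0.749, 0.663, 0.002, 0.001]
contact_force: [0.9, -0.5, 6.4]
grip_width: 0.277
gripper_force: 61.2
```

{"api": "apply_moves", "payload": {
  "plan": [
    [0.004,-0.0005,0,0,0,0],
    [0.004,-0.0005,0,0,0,0],
    [0.002,0,0,0,0,0],
    [0,0,0,0,0,0],
    [0,0,0,0,0,0]
  ]
}}

```text
clock: 14.4
position: [0.6142, 0.1541, 0.0313]
tcp_rot: [0.749, 0.663, -0.001, -0.001]
contact_force: [-9.2, -0.4, 11.7]
grip_width: 0.276
gripper_force: 62.2
```

{"api": "apply_moves", "payload": {
  "plan": [
    [0.0005,0.004,0,0,0,0],
    [0.0005,0.004,0,0,0,0],
    [0.0003,0.003,0,0,0,0],
    [0,0,0,0,0,0],
    [0,0,0,0,0,0]
  ]
}}

```text
clock: 14.9
position: [0.6162, 0.1569, 0.0312]
tcp_rot: [0.748, 0.663, -0.001, 0.001]
contact_force: [-5.9, -7.4, 9.6]
grip_width: 0.274
gripper_force: 62.0
```

{"api": "apply_moves", "payload": {
  "plan": [
    [0.003,0.002,0,0,0,0],
    [0,0,0,0,0,0],
    [0,0,0,0,0,0]
  ]
}}

```text
clock: 15.2
position: [0.6162, 0.157, 0.0314]
tcp_rot: [0.749, 0.663, -0.003, 0.0]
contact_force: [-10.7, -10.5, 15.1]
grip_width: 0.273
gripper_force: 62.6
```

{"api": "apply_moves", "payload": {
  "plan": [
    [0.004,0.003,0.002,0,0,0],
    [0.003,0.003,0,0,0,0],
    [0,0,0,0,0,0],
    [0,0,0,0,0,0]
  ]
}}

```text
clock: 15.6
position: [0.6164, 0.1574, 0.032]
tcp_rot: [0.748, 0.663, -0.009, -0.001]
contact_force: [-19.0, -18.6, 21.4]
grip_width: 0.274
gripper_force: 63.4
```

Run:
```python
from h import *
s=snapsave("wrist","w7"); t=snapsave("top","top7")
o=sensors.get_obs(); print(o["position"],o["contact_force"],np.degrees(R.from_quat(o["tcp_rot"]).as_euler("zyx")))
```

```text
[0.61638294 0.1573582  0.03195302] [-20.01985073 -18.72100019  20.39813123] [-83.09077949  -0.83955701 179.41221042]
```

View pics/w7.png

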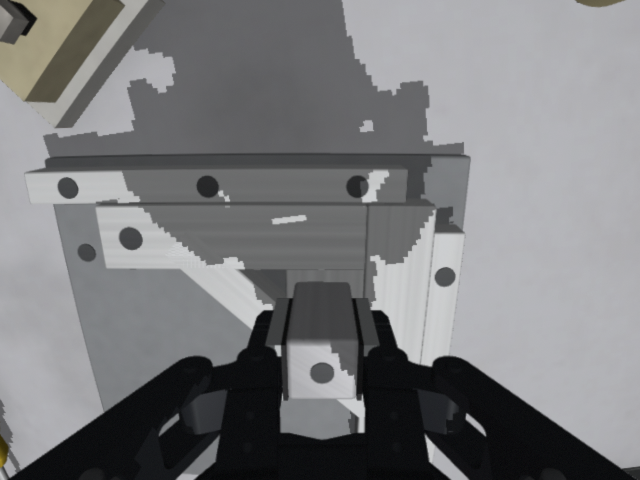

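The square's edges meet both rails: the side rail line is at row 203 and the end rail line at (434,215)-(425,360). The tool leans 0.8°, so I check flatness and gaps by depth.

```bash
cat > flat.py <<'E'
from h import *
import sys
w=load(sys.argv[1]); w6=load("w6")
def fit(w,boxes):
    Q=[]
    for u0,u1,v0,v1 in boxes:
        vv,uu=np.mgrid[v0:v1,u0:u1]; Q.append(depthpt(np.c_[uu.ravel(),vv.ravel()],*w[1:]))
    Q=np.vstack(Q); c=np.median(Q,0); Q=Q[abs(Q[:,2]-c[2])<.006]; m=Q.mean(0); A=np.c_[Q[:,:2]-m[:2],np.ones(len(Q))]; s=np.linalg.lstsq(A,Q[:,2],rcond=None)[0]
    return m.round(4),"slope deg x,y",np.degrees(s[:2]).round(2),"z",s[2].round(4)
print("square",fit(w,[(112,360,215,262),(375,415,215,300)]))
print("plate",fit(w,[(100,180,290,360)]))
print("rails",fit(w,[(40,390,175,198),(440,456,245,330)]))
E
python3 flat.py w7
```

```text
square (array([0.5997, 0.19  , 0.0251]), 'slope deg x,y', array([-0.9, -0.4]), 'z', np.float64(0.0251))
plate (array([0.522 , 0.1486, 0.0084]), 'slope deg x,y', array([-0.01,  0.1 ]), 'z', np.float64(0.0084))
rails (array([0.5926, 0.2079, 0.0224]), 'slope deg x,y', array([-0.06,  0.05]), 'z', np.float64(0.0224))
```

The square tips nose-down by 0.9° and 0.4°, so its tails are lifted about 2 mm. I counter-turn the commanded pose.

{"api": "apply_moves", "payload": {
  "plan": [
    [0,0,0,0.006,-0.009,0],
    [0,0,0,0.006,-0.009,0],
    [0,0,0,0,0,0],
    [0,0,0,0,0,0],
    [0,0,0,0,0,0]
  ]
}}

```text
clock: 16.2
position: [0.6166, 0.1578, 0.0312]
tcp_rot: [0.748, 0.664, 0.007, 0.001]
contact_force: [-11.8, -15.4, 16.8]
grip_width: 0.271
gripper_force: 63.1
```

```bash
python3 - <<'E'
from h import *
s=snapsave("wrist","w8")
o=sensors.get_obs(); print(o["position"],o["contact_force"],o["torque"],np.degrees(R.from_quat(o["tcp_rot"]).as_euler("zyx")))
E
python3 flat.py w8
```

```text
[0.61654086 0.15783766 0.03118983] [-12.6965159  -16.30581658  17.64851348] [-2.66860863  3.28935644 -0.09863496] [ -83.19939606    0.68196009 -179.52576471]
square (array([0.6001, 0.1905, 0.0244]), 'slope deg x,y', array([-0.05,  0.14]), 'z', np.float64(0.0244))
plate (array([0.525 , 0.1512, 0.0084]), 'slope deg x,y', array([-0.1 ,  0.13]), 'z', np.float64(0.0084))
rails (array([0.593 , 0.2087, 0.0224]), 'slope deg x,y', array([-0.1 , -0.02]), 'z', np.float64(0.0224))
```

{"api": "apply_moves", "payload": {
  "plan": [
    [0.004,0.002,0,0.002,-0.003,0],
    [0.004,0.002,0,0.002,-0.003,0],
    [0,0,0,0,0,0],
    [0,0,0,0,0,0],
    [0,0,0,0,0,0]
  ]
}}

```text
clock: 16.75
position: [0.6165, 0.158, 0.0311]
tcp_rot: [0.747, 0.664, 0.007, -0.001]
contact_force: [-25.6, -21.8, 27.9]
grip_width: 0.275
gripper_force: 64.3
```

```bash
python3 - <<'E'
from h import *
s=snapsave("wrist","w9"); im,d=s[0],s[1]
o=sensors.get_obs(); print(o["clock"],o["position"],o["contact_force"],o["grip_width"],np.degrees(R.from_quat(o["tcp_rot"]).as_euler("zyx")))
# flushness: row of darkest line/depth in side seam, and lowest height in the seam
for u in range(120,400,40):
    q=[(u,v) for v in range(195,215)]; print(u,(depthpt(q,*s[1:])[:,2]*1000).round(0).astype(int).tolist())
for v in (245,280,310,335):
    q=[(u,v) for u in range(418,444)]; print(v,(depthpt(q,*s[1:])[:,2]*1000).round(0).astype(int).tolist())
save("w9c",cv2.resize(im[140:370,80:480],(800,460)))
E
python3 flat.py w9
```

```text
16.8 [0.61651748 0.15795207 0.03110269] [-26.57616041 -23.17482414  27.6970329 ] 0.2734459995876871 [ -83.27148154    0.5131745  -179.43632268]
120 [22, 23, 22, 22, 22, 22, 23, 22, 22, 23, 21, 23, 24, 24, 25, 25, 25, 24, 27, 25]
160 [23, 22, 23, 22, 22, 22, 22, 23, 22, 21, 21, 23, 24, 23, 26, 25, 23, 24, 25, 25]
200 [23, 23, 22, 22, 23, 23, 23, 22, 24, 22, 23, 23, 24, 24, 25, 24, 23, 24, 23, 24]
240 [22, 21, 23, 23, 22, 22, 21, 22, 23, 21, 23, 24, 24, 24, 24, 23, 25, 25, 26, 24]
280 [22, 22, 22, 21, 23, 23, 22, 22, 22, 22, 23, 24, 24, 25, 25, 24, 23, 24, 25, 23]
320 [21, 22, 22, 24, 21, 22, 22, 22, 23, 23, 22, 24, 24, 24, 24, 24, 24, 24, 24, 24]
360 [23, 23, 24, 23, 22, 21, 22, 22, 22, 22, 22, 24, 25, 24, 24, 24, 25, 25, 24, 24]
245 [25, 24, 24, 23, 23, 24, 23, 25, 23, 24, 24, 24, 25, 23, 22, 23, 21, 23, 22, 22, 22, 21, 22, 22, 23, 22]
280 [24, 24, 25, 25, 25, 25, 25, 25, 24, 24, 23, 22, 23, 23, 22, 23, 23, 23, 23, 23, 22, 23, 23, 24, 23, 22]
310 [24, 24, 24, 25, 24, 24, 24, 23, 23, 22, 23, 23, 22, 21, 22, 23, 21, 23, 22, 23, 23, 22, 22, 22, 21, 21]
335 [24, 25, 25, 24, 23, 22, 23, 22, 23, 22, 22, 22, 23, 22, 22, 22, 21, 22, 23, 22, 23, 22, 22, 22, 21, 22]
square (array([0.6   , 0.1906, 0.0243]), 'slope deg x,y', array([-0.09,  0.1 ]), 'z', np.float64(0.0243))
plate (array([0.5248, 0.1511, 0.0084]), 'slope deg x,y', array([-0.02,  0.14]), 'z', np.float64(0.0084))
rails (array([0.593 , 0.2087, 0.0224]), 'slope deg x,y', array([-0.1 ,  0.02]), 'z', np.float64(0.0224))
```

View pics/w9c.png

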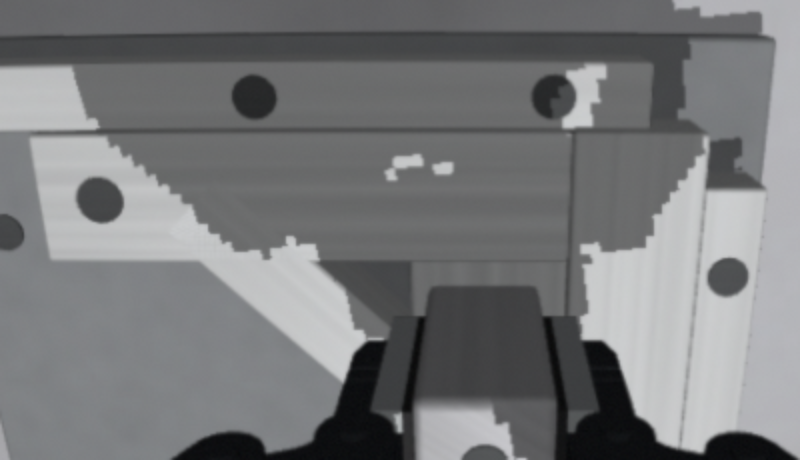

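The picture shows no gap along either seam (crop row 130 and column 700), the square lies flat, and the push on the rails is about 25 N and 23 N. Handing in.

```bash
python3 -c "
from rig import order; print(order.close_job())"
```

```text
the job is handed in; nothing more can be done
None
```

The fitting is in the upright white cup, and the set square lies flat and flush in the jig corner, still gripped by its post and pressed into both rails with about 25 N each; the job is handed in.

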